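Pin the plate carrier shut

ROBOT

A 6-joint arm with a two-finger parallel gripper is mounted at the origin on the work surface. World frame = base frame: x ahead of the robot, y to its left, z up, the work surface at z = 0. Lengths are in m, angles in rad, forces in N, time in s.
With the tool pointing down it reaches from about 0.35 to 0.975 m from the base axis. Payload 4.9 kg.
Tool frame: the origin (TCP) lies at the very end of the fingers, on their centre line; the grasp point (between the pads) lies ctrl.grip_point_offset behind it (ctrl.grip_point_offset is the distance from the TCP to the grasp point, in m); z points along the fingers, y is the direction in which the jaws open and shut (so a half turn about z gives the same grasp; the last joint's range is limited). The gripper opens to 85 mm and grips with 20 to 120 N. Pads are 22 mm wide; open, the fingers measure 114 mm over their backs; the gripper's body (76 mm by 85 mm) begins 54 mm behind the grasp point. The pads swing forward as they close: fully open they stand 13 mm farther back than shut.
Start: joints at [-1.39, 0.053, 1.613, -0, 1.476, -0.119], TCP at [0.185, -0.597, 0.231] pointing down, gripper open.
Joint ranges: [-3.01, 3.01], [-1.01, 2.22], [0.06, 2.58], [-1.02, 4.17], [0.09, 2.62], [-3.14, 3.14]. Speed limits (rad/s): [2.57, 2.57, 3.14, 3.14, 3.14, 3.14].

INTERFACE

Orientations are given as a rotation vector (axis times angle).
In Python, from station import ctrl gives the robot as it stands. The module is installed in compiled form; this text tells all that it offers.
- The arm moves only by the shell command python3 -m creep 'ROWS' [FORCE]. ROWS is JSON, a list of rows, each a list of 5 numbers: the closure in counts, from 0 (fully open) to 255 (shut), then the shift along the tool's x, y, z in mm, then the turn about the tool's z in rad. A call has 1 to 12 rows; each row is the pose to reach, as a shift and turn from the pose commanded when the call began, along the tool's axes at that moment; what a row does not reach only later rows make up. A row lasts 1/12 s, in which the tool goes at most 41.7 mm and 7.16 degrees, less where a joint would pass 70% of its speed; a pose out of reach is approached as far as the arm can. A call with a gripper value outside its range is refused whole. The fingers move at their own pace and stop on an object; FORCE is the grip in N (left out, the last holds). Time passes only in rows, so rows that repeat a pose let the fingers close. It gives the time, the measured TCP pose, the force and the opening at its end, in the units of the state.
- ctrl.get_obs(): the state, without advancing time (a new reading comes with each control period).
- ctrl.get_image(name): name is "side" or "top" or "wrist"; returns the picture (400x640x3 uint8, red, green, blue); there is no depth.
- ctrl.calibration(name): a dict with "fx", "fy", "cx", "cy" (pixels), "R" (3x3) and "t" (3): a world point X has camera coordinates R X + t. Camera axes: x right, y down, z forward; pixel columns grow to the right and rows downward; lengths in m; the calibration is good to about 2 mm. A picture is of the moment at which its call begins: read the wrist's pose just before it. calibration takes no time and is no camera call; for the wrist camera it gives the pose at the moment of the call.
- ctrl.finish_job(): hands the job in, once; it reports no verdict.
Trained networks look in the newest picture that a camera, given by its name, has taken for a name from the list of things; names that differ only in an ending like _2 or _b are one class to them, and where a whole thing is asked for, a point or a joint stands for the part that bears it (a point fixed in the world has none). Each returns a list of dicts, best first, with "conf" (0 to 1); they miss things now and then, are a little off and sometimes report something else, mostly with a low value. They report only what shows in the picture. A call takes as long as a camera call.
- ctrl.boxes_of(camera, label): "rect" ([left, top, width, height] in pixels, round what is visible of it).
- ctrl.outline_of(camera, label): "mask" (400x640 bool, what is visible of it) and "rect" ([left, top, width, height] in pixels, round what is visible of it).
The state is a dict: "t": time; "q": joint angles; "dq": joint speeds; "effort": joint torques, N m; "tool_pos": TCP position; "tool_rot": TCP orientation; "contact_force": force on the tool from outside, world axes, zero at the start; "wrist_torque": the same for the moment, N m; "opening": finger opening in m.
Only numpy, scipy, OpenCV 4.12 (cv2) and the standard library are available. Lean on these libraries where they do the work, as an engineer would, in place of code of your own. Each camera call takes 0.05 s, during which the arm holds its last target. There are 200 camera calls.

TASK

Swing the retaining bar of the plate carrier fully shut across the front of the plates, so that its eye lies between the two red keeper plates with all three holes in line. Then take the red-handled lock pin from the pin stand, drop it down through the three holes until its collar rests on the upper keeper plate, and let go.

Things in the scene. Friction and masses are not known exactly. Their poses are not given: they have to be found in the camera images.
- pin_red: Red-handled lock pin upright in a grey stand 75 mm high, 64 mm from like blue and yellow ones (place varies). Origin at its tip, z up: shaft 14 mm diameter, 65 mm long, tapered tip; collar 50 mm diameter, 5 mm thick; round handle 28 mm diameter, 70 to 112 mm above the tip. In the stand the collar rests on its top, tip 10 mm above the table: lift straight up over 70 mm. About 0.16 kg.
- bar (a joint): Hinge of the steel retaining bar, rad: 0 = fully shut at its stop (holes in line), at most 1.3; opens clockwise seen from above, to -x of keeper_hole's frame. Vertical axis 260 mm from keeper_hole along that frame's +y. Bar 14 mm wide, 72 to 84 mm above the table; its eye, 260 mm from the axis, is 56 mm across with a 34 mm hole. About 2 N at the knob moves it; it stays where left.
- bar_knob (a point): Centre of the top of the black upright knob on the bar, 150 mm from the hinge axis. Knob 24 mm diameter, 46 mm tall, standing on the bar, top 130 mm above the table. Moves with the bar; y points along the bar to the hinge, z up. With the bar shut, plates on edge (up to 172 mm above the table) begin 60 mm behind the knob.
- keeper_hole (a point): Hole centre at the top face of the upper keeper plate, 101 mm above the table. The keeper, a fixed red bracket, has two level 60 x 60 mm plates 6 mm thick, undersides 55 and 95 mm above the table, with 34 mm holes in line; the shut bar's eye lies between. z up, y along the shut bar to the hinge, x to the plates behind the bar. Its upright is on the -y side.

How it is judged:
By the outcome, as a careful person would: the job done as asked, in the order asked, and still so for the second after the job is handed in, with the robot touching nothing.
It also fails if it takes over 54 s, if anything falls off the work surface, if the arm or the gripper's body presses on something with over 40 N, if the wrist force passes 120 N, or if a joint passes its speed limit or range.

## Working session

There is one attempt and no reset: what is moved stays moved. The work goes in short steps, Python scripts to look and compute and a shell command to move; the robot and the scene stay as the last step left them, time stands still between calls to the robot, and variables do not carry over. Pictures are saved under pics/ and viewed, about 8 in all and at most 12, crops included, and the job is handed in when it is done.

```bash
mkdir -p pics; python3 - <<'E'
from station import ctrl
import cv2,numpy as np
o=ctrl.get_obs();print(o['t'],o['tool_pos'],o['tool_rot'],o['opening'],ctrl.grip_point_offset)
for n in ['side','top']:
    im=ctrl.get_image(n);cv2.imwrite(f'pics/{n}0.png',im[:,:,::-1])
    c=ctrl.calibration(n);print(n,{k:np.round(v,3).tolist() for k,v in c.items()})
    for l in ['pin_red','bar','bar_knob','keeper_hole']:
        try: print(l,[(np.round(d['rect'],1).tolist(),round(d['conf'],2)) for d in ctrl.boxes_of(n,l)][:4])
        except Exception as e: print(l,e)
E
```

```text
0.0 [ 0.18443874 -0.59650446  0.23005982] [-3.10432958e+00 -4.68893055e-01  9.09120075e-05] 0.08543651941887706 0.0187
side {'fx': 425.121, 'fy': 425.121, 'cx': 323.851, 'cy': 197.257, 'R': [[0.999, -0.035, -0.01], [-0.029, -0.608, -0.794], [0.021, 0.793, -0.608]], 't': [-0.558, 0.102, 1.203]}
pin_red [([291.9, 255.9, 17.6, 26.4], 0.69)]
bar [([280.8, 146.8, 70.5, 43.6], 0.64)]
bar_knob [([278.5, 146.6, 70.9, 42.5], 0.88)]
keeper_hole [([282.6, 126.6, 142.5, 104.1], 0.63)]
top {'fx': 503.086, 'fy': 503.086, 'cx': 326.553, 'cy': 201.266, 'R': [[0.01, -1.0, -0.003], [-0.987, -0.009, -0.163], [0.163, 0.004, -0.987]], 't': [-0.005, 0.562, 1.154]}
pin_red [([423.7, 217.3, 19.4, 20.7], 0.79)]
bar [([190.3, 161.9, 99.1, 92.7], 0.92)]
bar_knob [([194.9, 163.7, 95.6, 93.3], 0.62)]
keeper_hole [([192.5, 63.8, 141.7, 193.5], 0.61)]
```

View pics/side0.png

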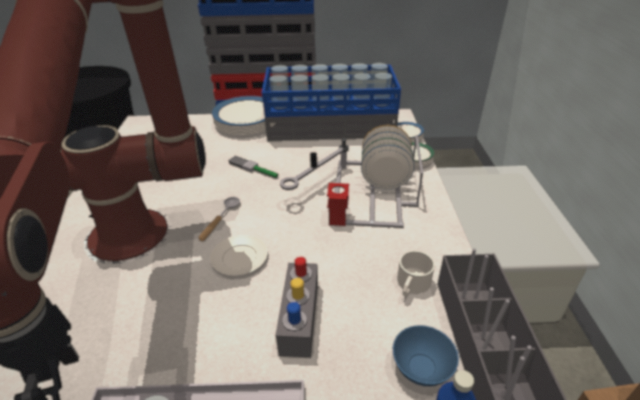

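View pics/top0.png

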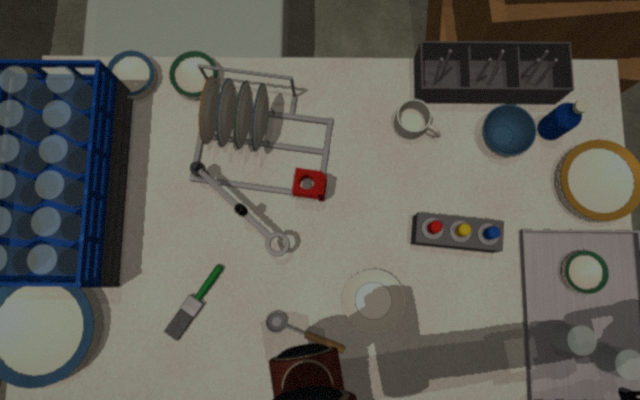

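Side view: keeper at (339,190), knob at (313,158), red pin at (300,266). Top view: hinge at (197,168), knob at (241,209), eye at (278,243), keeper hole at (311,183), red pin at (434,226).

```bash
cat > h.py <<'E'
from station import ctrl
import numpy as np,cv2
from scipy.spatial.transform import Rotation as Ro
def ray(c,px,z):
    R=np.array(c['R']);o=-R.T@np.array(c['t']);d=R.T@np.array([(px[0]-c['cx'])/c['fx'],(px[1]-c['cy'])/c['fy'],1])
    return o+d*(z-o[2])/d[2]
def proj(c,X):
    p=np.array(c['R'])@X+c['t'];return [round(c['fx']*p[0]/p[2]+c['cx'],1),round(c['fy']*p[1]/p[2]+c['cy'],1)]
def totool(X):
    o=ctrl.get_obs();R=Ro.from_rotvec(o['tool_rot'])
    return R.inv().apply(np.array(X)-o['tool_pos'])*1000
E
python3 - <<'E'
from h import *
T=ctrl.calibration('top');S=ctrl.calibration('side')
for n,z,p,s in [('hinge',.1,(197,168),None),('knob',.130,(241,209),(313,154)),('eye',.084,(278,243),(289,183)),('hole',.101,(311,183),(340,188)),('pin',.122,(434.5,226),(300,261)),('pinB',.122,(492,232),(294,308))]:
    X=ray(T,p,z);print(n,X.round(3),np.hypot(*X[:2]).round(3),'side proj',proj(S,X), 'side ray',ray(S,s,z).round(3) if s else '')
o=ctrl.get_obs();print(Ro.from_rotvec(o['tool_rot']).as_matrix().round(3))
import cv2
for n,(x,y,w,h) in [('top',(170,130,160,130)),('side',(260,120,160,120))]:
    im=cv2.imread(f'pics/{n}0.png')[y:y+h,x:x+w];cv2.imwrite(f'pics/{n}c.png',cv2.resize(im,None,fx=4,fy=4,interpolation=cv2.INTER_CUBIC)[:,:,:])
a=cv2.imread('pics/topc.png');b=cv2.imread('pics/sidec.png')
cv2.imwrite('pics/crop.png',cv2.resize(np.vstack([a,b]),None,fx=.6,fy=.6))
E
```

```text
hinge [0.628 0.299 0.1  ] 0.696 side proj [np.float64(341.6), np.float64(142.9)] side ray 
knob [0.529 0.189 0.13 ] 0.562 side proj [np.float64(311.6), np.float64(153.6)] side ray [0.533 0.187 0.13 ]
eye [0.458 0.11  0.084] 0.471 side proj [np.float64(288.3), np.float64(181.9)] side ray [0.461 0.104 0.084]
hole [0.595 0.036 0.101] 0.596 side proj [np.float64(336.2), np.float64(190.8)] side ray [0.606 0.049 0.101]
pin [ 0.496 -0.24   0.122] 0.551 side proj [np.float64(299.3), np.float64(258.1)] side ray [ 0.498 -0.249  0.122]
pinB [ 0.484 -0.366  0.122] 0.607 side proj [np.float64(292.5), np.float64(304.0)] side ray [ 0.487 -0.376  0.122]
[[ 0.955  0.295 -0.   ]
 [ 0.295 -0.955  0.   ]
 [ 0.    -0.    -1.   ]]
```

View pics/crop.png

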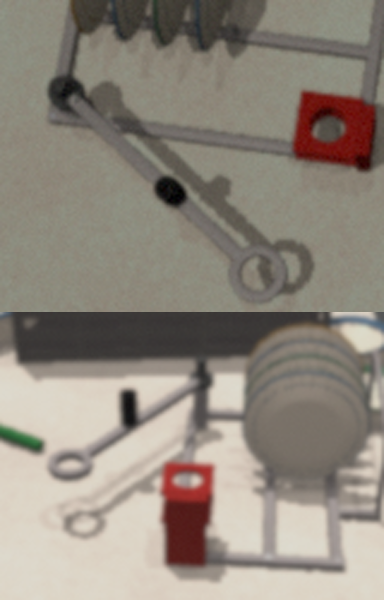

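Hinge, hole and eye distances agree with 260 mm and the bar is about 0.6 rad open. I'll move to the -x side of the knob with the jaws shut and the finger backs facing along the push chord.

```bash
python3 -m creep '[[255,30,-30,0,-0.1],[255,60,-60,0,-0.2],[255,90,-90,0,-0.3],[255,120,-125,0,-0.4],[255,145,-160,0,-0.5],[255,170,-190,0,-0.6],[255,190,-220,0,-0.7],[255,215,-250,0,-0.8],[255,235,-280,0,-0.82],[255,260,-310,0,-0.82],[255,280,-345,0,-0.82],[255,300,-380,0,-0.82]]' 30
python3 - <<'E'
from h import *
print(totool([0.484,0.211,0.23]).round(1),ctrl.get_obs()['q'].round(2),Ro.from_rotvec(ctrl.get_obs()['tool_rot']).as_matrix().round(2).tolist())
E
```

```text
t: 1.5
tool_pos: [0.3591, -0.1438, 0.2316]
tool_rot: [2.662, 1.667, 0.001]
contact_force: [1.1, 0.6, 0.5]
opening: 0.0001
[373.7 -42.5   1.6] [-0.57 -0.58  2.13  0.    1.59 -0.12] [[0.44, 0.9, 0.0], [0.9, -0.44, -0.0], [0.0, 0.0, -1.0]]
```

```bash
python3 -m creep '[[255,37,-4,0,0],[255,74,-8,0,0],[255,111,-12,0,0],[255,148,-17,0,0],[255,185,-21,0,0],[255,222,-25,0,0],[255,259,-29,0,0],[255,296,-34,0,0],[255,333,-38,0,0],[255,373,-42,0,0],[255,373,-42,0,0],[255,373,-42,0,0]]'
python3 - <<'E'
from h import *
im=ctrl.get_image('wrist');c=ctrl.calibration('wrist');cv2.imwrite('pics/w1.png',im[:,:,::-1])
for l,X in [('knob',[.529,.189,.13]),('hole',[.596,.043,.101])]: print(l,proj(c,np.array(X)))
print(ctrl.get_obs()['tool_pos'])
E
```

```text
t: 2.5
tool_pos: [0.4837, 0.2101, 0.2308]
tool_rot: [-2.659, -1.673, 0.002]
contact_force: [-0.1, 0.1, 0.5]
opening: -0.0001
knob [np.float64(373.2), np.float64(199.1)]
hole [np.float64(474.6), np.float64(281.2)]
[0.48360474 0.2089915  0.23102597]
```

View pics/w1.png

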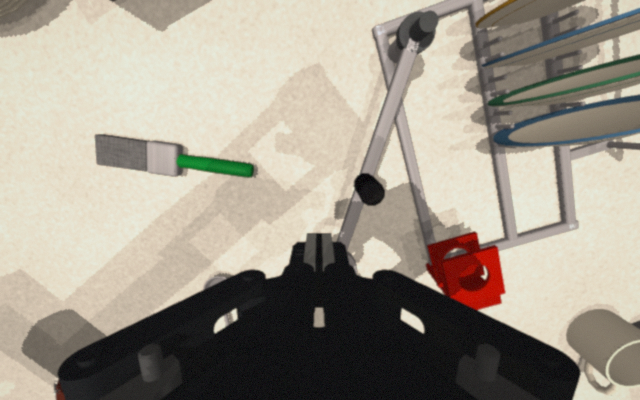

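Wrist view: the knob top is near (373,187), the eye is hidden behind the gripper, and the upper keeper hole is near (478,272). All are close to prediction. Now refining.

```bash
python3 - <<'E'
from h import *
c=ctrl.calibration('wrist')
K=ray(c,(374,186),.13);H=ray(c,(480,273),.101);Hi=ray(c,(427,21),.12);print('fx',c['fx'],K,H,Hi)
for z in(.1,.12,.14):print(z,ray(c,(427,21),z),np.hypot(*(ray(c,(427,21),z)-H)[:2]))
E
```

```text
fx 276.1111268100063 [0.53445291 0.20002016 0.13      ] [0.60438639 0.05023951 0.101     ] [0.62674699 0.30457917 0.12      ]
0.1 [0.6357146  0.30732421 0.1       ] 0.2589864893066638
0.12 [0.62674699 0.30457917 0.12      ] 0.2553207060439797
0.14 [0.61777939 0.30183414 0.14      ] 0.2519508493023689
```

```bash
python3 -m creep '[[255,0,0,35,0],[255,0,0,70,0],[255,0,0,100,0],[255,0,0,120,0],[255,0,0,132,0],[255,0,0,132,0]]'
```

```text
t: 3.05
tool_pos: [0.4816, 0.2069, 0.0964]
tool_rot: [-2.662, -1.665, 0.008]
contact_force: [-1.3, 0.5, 0.0]
opening: -0.0001
```

```bash
python3 -m creep '[[255,9,5,0,0],[255,8,14,0,0],[255,7,22,0,0],[255,6,30,0,0],[255,5,38,0,0],[255,4,46,0,0],[255,4,54,0,0],[255,4,62,0,0],[255,5,70,0,0],[255,6,78,0,0],[255,7,86,0,0],[255,8,94,0,0]]'
python3 - <<'E'
from h import *
im=ctrl.get_image('top');cv2.imwrite('pics/t2.png',cv2.resize(im[130:260,170:350,::-1],None,fx=4,fy=4))
E
```

```text
t: 4.05
tool_pos: [0.5725, 0.1745, 0.099]
tool_rot: [-2.662, -1.668, 0.001]
contact_force: [-2.0, 0.3, -1.5]
opening: 0.0001
```

View pics/t2.png

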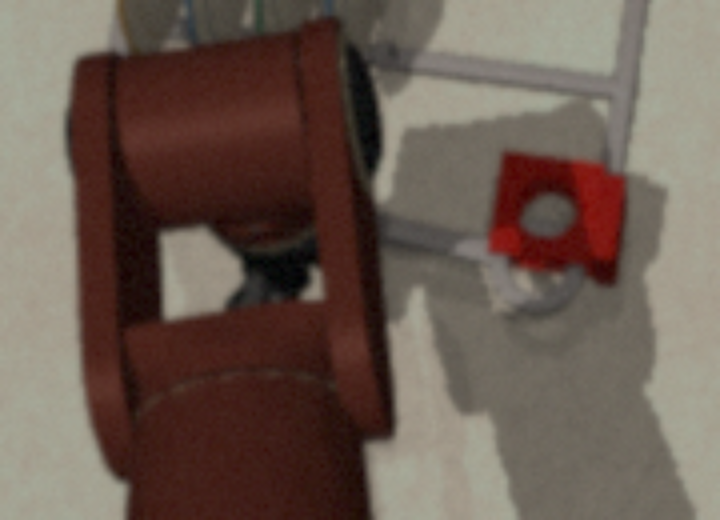

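The eye (crop 535,265) is about 28 mm short of the hole (550,215). I'll push on until the stop shows in the force.

```bash
python3 -m creep '[[255,1,5,0,0],[255,3,9,0,0],[255,4,12,0,0],[255,4,14,0,0],[255,5,16,0,0],[255,5,16,0,0]]'; python3 -m creep '[[255,0,2,0,0],[255,1,3,0,0],[255,1,3,0,0]]';python3 -m creep '[[255,0,2,0,0],[255,1,3,0,0],[255,1,3,0,0]]'
```

```text
t: 4.6
tool_pos: [0.5888, 0.1724, 0.0994]
tool_rot: [2.661, 1.669, 0.001]
contact_force: [-1.4, 0.4, -0.0]
opening: -0.0002
t: 4.85
tool_pos: [0.5902, 0.172, 0.0993]
tool_rot: [-2.66, -1.668, 0.005]
contact_force: [-7.6, 1.2, 3.7]
opening: -0.0001
t: 5.1
tool_pos: [0.5903, 0.172, 0.0992]
tool_rot: [-2.656, -1.666, 0.016]
contact_force: [-18.1, 1.1, 10.8]
opening: -0.0001
```

The force rose with no further motion, so the bar is at its stop. Backing off and rising.

```bash
python3 -m creep '[[255,0,-10,0,0],[255,-5,-30,0,0],[255,-10,-50,0,0],[255,-15,-55,-30,0],[255,-20,-60,-65,0],[255,-40,-60,-100,0],[0,-70,-60,-135,0],[0,-105,-60,-150,0],[0,-140,-60,-150,0],[0,-175,-60,-150,0],[0,-210,-60,-150,0],[0,-210,-60,-150,0]]'
python3 - <<'E'
from h import *
im=ctrl.get_image('top');w=ctrl.get_image('wrist');
cv2.imwrite('pics/t3.png',np.vstack([cv2.resize(im[130:260,170:350,::-1],(360,260)),cv2.resize(w[:,:,::-1],None,fx=.8,fy=.8)[:, :360]]) if 0 else cv2.resize(im[140:260,180:460,::-1],None,fx=2.8,fy=2.8))
print(ctrl.get_obs()['tool_pos'])
print(totool([0.496,-.243,.25]),ctrl.get_obs()['q'].round(2))
E
```

```text
t: 6.1
tool_pos: [0.4479, 0.0046, 0.25]
tool_rot: [2.663, 1.659, 0.0]
contact_force: [-0.7, -0.0, 0.5]
opening: 0.0721
[0.44925574 0.00763595 0.24987566]
[-2.04796695e+02  1.51860875e+02  8.45688057e-02] [-0.15 -0.4   1.98  0.    1.56  0.3 ]
```

View pics/t3.png

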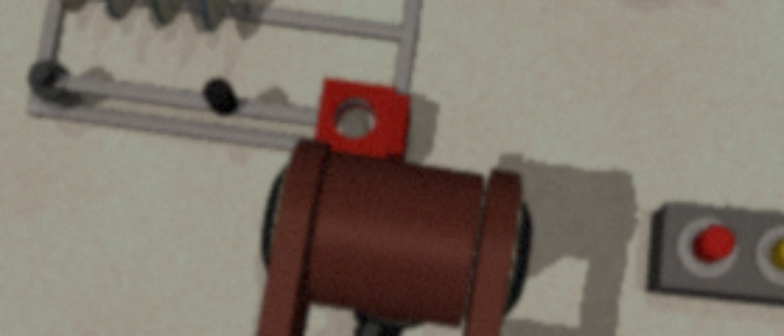

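Top view: the bar is shut with its end under the keeper, and the hole is at full-image (306.8,182.1). Next, to the pin, with the jaws set across the stand's row.

```bash
python3 -m creep '[[0,-32,23,0,-0.1],[0,-64,47,0,-0.2],[0,-96,70,0,-0.3],[0,-128,94,0,-0.36],[0,-155,115,0,-0.36],[0,-180,134,0,-0.36],[0,-205,152,0,-0.36],[0,-205,152,0,-0.36],[0,-205,152,0,-0.36]]'
python3 - <<'E'
from h import *
im=ctrl.get_image('wrist');c=ctrl.calibration('wrist');cv2.imwrite('pics/w4.png',im[:,:,::-1])
print(proj(c,np.array([.496,-.243,.122])),ctrl.get_obs()['tool_pos'])
for d in ctrl.boxes_of('wrist','pin_red'): print(d)
t=ctrl.boxes_of('top','pin_red');T=ctrl.calibration('top');print(t)
E
```

```text
t: 6.95
tool_pos: [0.4975, -0.2425, 0.2488]
tool_rot: [-2.32, -2.117, -0.0]
contact_force: [0.7, 0.7, 0.5]
opening: 0.0855
[np.float64(317.5), np.float64(195.9)] [ 0.49733462 -0.24152522  0.24889772]
{'rect': [298.0, 166.4, 37.6, 42.0], 'conf': 0.66}
[{'rect': [422.8, 217.6, 21.2, 21.8], 'conf': 0.73}]
```

View pics/w4.png

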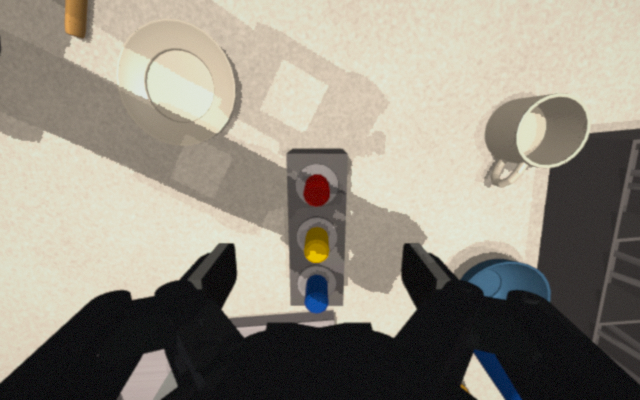

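Wrist view: the red handle is at (317,192) against (317.5,196) predicted, and the row lines up with tool x. Descending and gripping.

```bash
python3 -m creep '[[0,-1,-1,35,0],[0,-1,-1,70,0],[0,-1,-1,100,0],[0,-1,-1,130,0],[0,-1,-1,150,0],[0,-1,-1,161,0],[0,-1,-1,161,0]]' 60; python3 -m creep '[[255,0,0,0,0],[255,0,0,0,0],[255,0,0,0,0],[255,0,0,0,0],[255,0,0,0,0],[255,0,0,0,0],[255,0,0,0,0],[255,0,0,0,0]]' 60
```

```text
t: 7.68
tool_pos: [0.494, -0.2407, 0.0854]
tool_rot: [-2.315, -2.117, 0.002]
contact_force: [-0.9, -0.1, 0.5]
opening: 0.0855
t: 8.35
tool_pos: [0.4964, -0.2437, 0.09]
tool_rot: [2.318, 2.116, 0.001]
contact_force: [-0.5, 0.6, 6.2]
opening: 0.0264
```

```bash
python3 -m creep '[[255,0,0,-5,0],[255,0,0,-20,0],[255,0,0,-40,0],[255,0,0,-60,0],[255,0,0,-80,0],[255,0,0,-100,0],[255,0,0,-120,0],[255,0,0,-140,0],[255,0,0,-140,0]]'
python3 - <<'E'
from h import *
o=ctrl.get_obs();print(o['opening'],o['contact_force'],o['tool_pos'])
T=ctrl.calibration('top')
H=ray(T,(306.8,182.1),.101);print(H, ray(T,(258.9,173.6),.13))
for h in [(0.600,.046,.22),(*H[:2],.22)]: print(totool(h).round(1))
im=ctrl.get_image('side');cv2.imwrite('pics/s5.png',cv2.resize(im[110:310,230:430,::-1],None,fx=3,fy=3))
S=ctrl.calibration('side');print([proj(S,np.array([.496,-.243,z])) for z in (.13,.15,.21,.25)])
E
```

```text
t: 9.1
tool_pos: [0.4971, -0.2441, 0.2329]
tool_rot: [2.315, 2.113, 0.003]
contact_force: [1.2, -0.3, -1.5]
opening: 0.0264
0.026397184971615563 [ 1.20536797 -0.27915839 -1.52968864] [ 0.49714861 -0.24408478  0.23286062]
[0.59718375 0.04575044 0.101     ] [0.60967158 0.15198473 0.13      ]
[298.3  76.   12.3]
[297.8  73.2  12.3]
[[np.float64(298.9), np.float64(256.6)], [np.float64(298.5), np.float64(250.2)], [np.float64(297.2), np.float64(229.7)], [np.float64(296.2), np.float64(215.0)]]
```

View pics/s5.png

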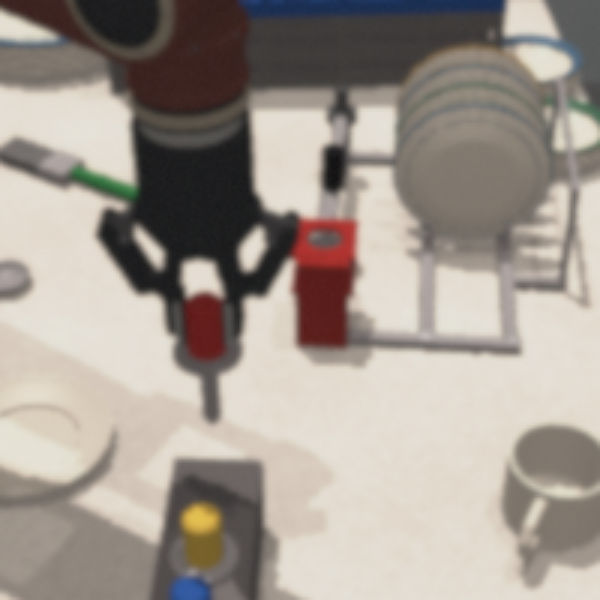

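The pin is held upright with its tip at about z 0.15. Moving above the keeper hole.

```bash
python3 -m creep '[[255,30,7,0,0],[255,60,15,0,0],[255,90,23,0,0],[255,120,30,0,0],[255,150,38,0,0],[255,180,45,0,0],[255,210,53,0,0],[255,240,60,0,0],[255,270,68,0,0],[255,290,73,0,0],[255,298,75,0,0],[255,298,75,0,0]]'; python3 -m creep '[[255,0,0,10,0],[255,0,0,25,0],[255,0,0,40,0],[255,0,0,40,0],[255,0,0,40,0]]'
python3 - <<'E'
from h import *
S=ctrl.calibration('side');W=ctrl.calibration('wrist');o=ctrl.get_obs();p=np.array(o['tool_pos'])
tip=p-[0,0,.080];print('tip est',tip, 'hole side ray',ray(S,(338.3,189.7),.101))
print('side: tip',proj(S,tip),'hole',proj(S,np.array([.6,.046,.101])),'wrist tip',proj(W,tip),'hole',proj(W,np.array([.6,.046,.101])))
a=ctrl.get_image('side');b=ctrl.get_image('wrist')
x=cv2.resize(a[140:240,290:390,::-1],(400,400),interpolation=cv2.INTER_CUBIC);y=cv2.resize(b[100:300,220:420,::-1],(400,400));cv2.imwrite('pics/p6.png',np.hstack([x,y]))
E
```

```text
t: 10.15
tool_pos: [0.5965, 0.0485, 0.2257]
tool_rot: [-2.315, -2.119, 0.004]
contact_force: [-0.6, -0.1, -1.9]
opening: 0.0259
t: 10.57
tool_pos: [0.5958, 0.0457, 0.1861]
tool_rot: [-2.32, -2.114, 0.005]
contact_force: [-0.1, 0.2, -1.8]
opening: 0.0261
tip est [0.59584275 0.04567178 0.10609184] hole side ray [0.60122232 0.04109085 0.101     ]
side: tip [np.float64(336.3), np.float64(187.3)] hole [np.float64(337.8), np.float64(188.7)] wrist tip [np.float64(319.0), np.float64(207.7)] hole [np.float64(323.8), np.float64(205.2)]
```

View pics/p6.png

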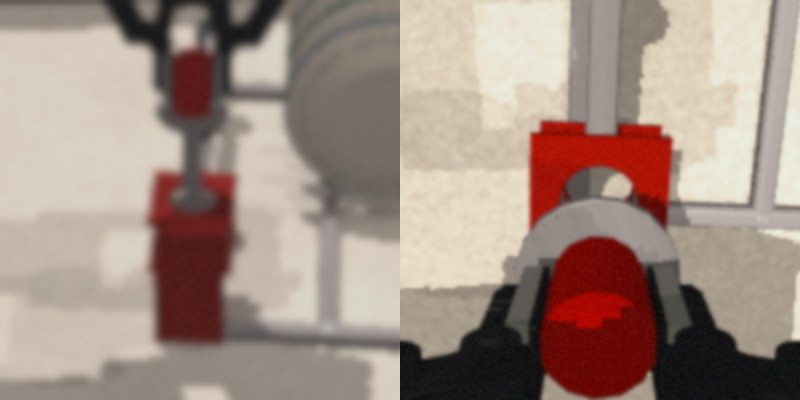

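The pin tip (side 338,189) coincides with the hole, and in the wrist view pin and plate are centred alike (col. ~600 in the composite). Descending stepwise with force checks.

```bash
python3 -m creep '[[255,0,1,5,0],[255,0,1,10,0],[255,0,1,15,0],[255,0,1,20,0],[255,0,1,20,0]]'; python3 -m creep '[[255,0,0,5,0],[255,0,0,10,0],[255,0,0,15,0],[255,0,0,20,0],[255,0,0,20,0]]'; python3 -m creep '[[255,0,0,5,0],[255,0,0,10,0],[255,0,0,15,0],[255,0,0,20,0],[255,0,0,22,0],[255,0,0,22,0]]'
```

```text
t: 11.08
tool_pos: [0.5974, 0.0469, 0.1665]
tool_rot: [-2.319, -2.117, 0.003]
contact_force: [-1.3, -0.7, -2.7]
opening: 0.0264
t: 11.5
tool_pos: [0.5974, 0.0469, 0.1466]
tool_rot: [-2.319, -2.117, 0.003]
contact_force: [0.6, 0.2, -2.1]
opening: 0.0261
t: 12.0
tool_pos: [0.5977, 0.0469, 0.1252]
tool_rot: [-2.319, -2.117, 0.002]
contact_force: [-0.2, 0.1, -2.0]
opening: 0.0263
```

No contact so far, so the pin is in all three holes. Continuing until the collar seats.

```bash
python3 -m creep '[[255,0,0,3,0],[255,0,0,6,0],[255,0,0,6,0]]'; python3 -m creep '[[255,0,0,2,0],[255,0,0,3,0],[255,0,0,3,0]]';  python3 -m creep '[[255,0,0,1,0],[255,0,0,2,0],[255,0,0,2,0]]'
```

```text
t: 12.25
tool_pos: [0.598, 0.0468, 0.1197]
tool_rot: [-2.32, -2.118, 0.001]
contact_force: [0.1, 0.1, -2.8]
opening: 0.0263
t: 12.5
tool_pos: [0.5981, 0.0468, 0.1171]
tool_rot: [-2.32, -2.118, 0.0]
contact_force: [-0.6, -1.0, -2.2]
opening: 0.0263
t: 12.75
tool_pos: [0.5985, 0.0469, 0.1161]
tool_rot: [2.32, 2.118, 0.0]
contact_force: [-1.8, 0.1, 1.6]
opening: 0.0262
```

Seated. Releasing, then straight up and clear.

```bash
python3 -m creep '[[120,0,0,0,0],[60,0,0,0,0],[0,0,0,0,0],[0,0,0,0,0],[0,0,0,0,0],[0,0,0,0,0],[0,0,0,-20,0],[0,0,0,-50,0],[0,0,0,-85,0],[0,0,0,-120,0],[0,0,0,-150,0],[0,0,0,-150,0]]'; python3 -m creep '[[0,-30,-10,0,0],[0,-65,-20,0,0],[0,-100,-40,0,0],[0,-130,-60,0,0],[0,-160,-80,0,0],[0,-190,-100,0,0],[0,-190,-100,0,0],[0,-190,-100,0,0]]'
python3 - <<'E'
from h import *
a=ctrl.get_image('side');b=ctrl.get_image('top')
x=cv2.resize(a[130:240,270:390,::-1],(400,367),interpolation=cv2.INTER_CUBIC);y=cv2.resize(b[130:240,180:340-40+0,::-1],(400,367));y=cv2.resize(b[130:240,220:340,::-1],(400,367));cv2.imwrite('pics/p7.png',np.hstack([x,y]))
S=ctrl.calibration('side');T=ctrl.calibration('top')
for c in(S,T):print([proj(c,np.array([.599,.046,z])) for z in(.106,.148)])
for n in('side','top'):print([(d['rect'],d['conf']) for d in ctrl.boxes_of(n,'pin_red')])
E
```

```text
t: 13.75
tool_pos: [0.6017, 0.0467, 0.2745]
tool_rot: [2.313, 2.112, 0.015]
contact_force: [0.6, -0.2, 0.4]
opening: 0.0851
t: 14.42
tool_pos: [0.4807, -0.1345, 0.2653]
tool_rot: [2.323, 2.114, 0.001]
contact_force: [-0.4, -0.2, -0.2]
opening: 0.0852
[[np.float64(337.4), np.float64(187.2)], [np.float64(337.6), np.float64(174.8)]]
[[np.float64(306.6), np.float64(180.9)], [np.float64(305.8), np.float64(177.0)]]
[([331.7, 172.6, 14.1, 21.2], 0.51)]
[([296.1, 171.9, 22.0, 20.7], 0.92)]
```

View pics/p7.png

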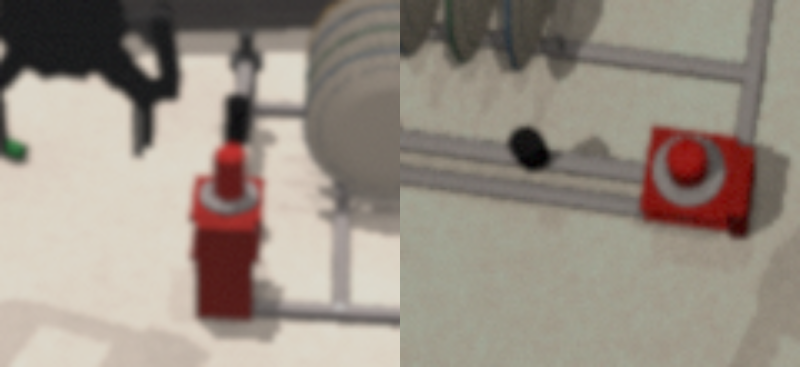

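Both views show the pin upright with its collar flat on the upper plate, at side (338,189) and top (306,180), and the bar still shut. The arm is clear.

```bash
python3 -c "
from station import ctrl
print(ctrl.finish_job())"
```

```text
the job is handed in; nothing more can be done
None
```

I pushed the retaining bar shut with the closed fingers. Then I took the red pin from the stand, lowered it through the three holes and let go. I handed the job in at about 14.6 s.

- **Bar shut:** it stopped moving while the contact force rose to about 21 N, which I took as the stop. The pictures afterwards show it still shut under the upper keeper plate.
- **Pin seated:** it went down with no side load. The tool stopped within 1 mm of the height expected for a seated collar, where a light contact force appeared.
- **Final pictures:** the side and top views both show the pin upright, its collar flat on the upper keeper plate, and the arm clear of everything.
- **Not checked directly:** the pin passing through the bar's eye and the lower plate cannot be seen. I infer it from the full-depth, contact-free descent.
- **Disagreements:** position estimates of the keeper hole differed between cameras by up to about 9 mm. I used a value between them, and the pin went in cleanly.

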